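# Find the rocking corner of the frame jig and press its shim home

## Task

The frame-corner jig plate rocks on its four wedge shims. With the fingertips press down on its corners, one after another, until you find the one that dips, then push that corner's orange shim in until its head is flat against its mount, leaving the other three shims as they are. Press down firmly on the same corner for a moment to check that it no longer dips, then withdraw; leave the wooden frame corner lying on the plate and everything else on the bench where it is.

Things in the scene. Friction and masses are not known exactly. Their poses are not given: they have to be found in the camera images.
- plate: Jig plate: aluminium, 160 (its x) by 220 (its y) by 10 mm, level, its top 38 mm above the bench, x axis within 0.3 rad of world x. Origin: centre of its underside, z up. Held by one centre bolt on a rubber washer; at each corner it stands on a wedge mount. Blue fence bars 14 mm high and the bolt head stand on its middle (|x| below 70, |y| below 62 mm); the corners are bare.
- frame_corner: Loose L-shaped picture-frame corner of pale wood, 20 mm high, legs about 80 by 18 mm, lying on the plate inside the fence. Origin: above the plate's centre, on its top. To be left alone.
- corner_near_left (a point): Where to press the near left (- x, + y of the plate) corner: a bright 24 mm round mark on the plate's top, straight above its mount, at (-62, 92) mm from the plate's centre; it moves with the plate. One of the four corners (any) has a 4 mm gap under it: pressed with 5 N or more it dips about 4 mm and stops, and springs level when let go. A firm corner gives under 1 mm at such a press.
- shim_near_left (a joint): Wedge shim of the near left (- x, + y of the plate) corner: 0 = drawn out, 24 mm between its orange head and its grey mount; 0.024 m = home, head flat against the mount, that corner's support raised 4 mm. Slides horizontally along the plate's y towards its middle; takes 4 to 6 N at the loose corner, stays where left.
- head_near_left (a point): Centre of the outer face of that shim's orange head, 12 mm above the bench; the head is 36 mm wide, 20 mm high (2 to 22 mm above the bench) and 8 mm thick. Drawn out it lies 154 mm from the plate's centre line (44 mm outside the plate's edge), pushed home 130 mm.
- corner_near_right (a point): Where to press the near right (- x, - y of the plate) corner: a bright 24 mm round mark on the plate's top, straight above its mount, at (-62, -92) mm from the plate's centre; it moves with the plate. One of the four corners (any) has a 4 mm gap under it: pressed with 5 N or more it dips about 4 mm and stops, and springs level when let go. A firm corner gives under 1 mm at such a press.
- shim_near_right (a joint): Wedge shim of the near right (- x, - y of the plate) corner: 0 = drawn out, 24 mm between its orange head and its grey mount; 0.024 m = home, head flat against the mount, that corner's support raised 4 mm. Slides horizontally along the plate's y towards its middle; takes 4 to 6 N at the loose corner, stays where left.
- head_near_right (a point): Centre of the outer face of that shim's orange head, 12 mm above the bench; the head is 36 mm wide, 20 mm high (2 to 22 mm above the bench) and 8 mm thick. Drawn out it lies 154 mm from the plate's centre line (44 mm outside the plate's edge), pushed home 130 mm.
- corner_far_left (a point): Where to press the far left (+ x, + y of the plate) corner: a bright 24 mm round mark on the plate's top, straight above its mount, at (62, 92) mm from the plate's centre; it moves with the plate. One of the four corners (any) has a 4 mm gap under it: pressed with 5 N or more it dips about 4 mm and stops, and springs level when let go. A firm corner gives under 1 mm at such a press.
- shim_far_left (a joint): Wedge shim of the far left (+ x, + y of the plate) corner: 0 = drawn out, 24 mm between its orange head and its grey mount; 0.024 m = home, head flat against the mount, that corner's support raised 4 mm. Slides horizontally along the plate's y towards its middle; takes 4 to 6 N at the loose corner, stays where left.
- head_far_left (a point): Centre of the outer face of that shim's orange head, 12 mm above the bench; the head is 36 mm wide, 20 mm high (2 to 22 mm above the bench) and 8 mm thick. Drawn out it lies 154 mm from the plate's centre line (44 mm outside the plate's edge), pushed home 130 mm.
- corner_far_right (a point): Where to press the far right (+ x, - y of the plate) corner: a bright 24 mm round mark on the plate's top, straight above its mount, at (62, -92) mm from the plate's centre; it moves with the plate. One of the four corners (any) has a 4 mm gap under it: pressed with 5 N or more it dips about 4 mm and stops, and springs level when let go. A firm corner gives under 1 mm at such a press.
- shim_far_right (a joint): Wedge shim of the far right (+ x, - y of the plate) corner: 0 = drawn out, 24 mm between its orange head and its grey mount; 0.024 m = home, head flat against the mount, that corner's support raised 4 mm. Slides horizontally along the plate's y towards its middle; takes 4 to 6 N at the loose corner, stays where left.
- head_far_right (a point): Centre of the outer face of that shim's orange head, 12 mm above the bench; the head is 36 mm wide, 20 mm high (2 to 22 mm above the bench) and 8 mm thick. Drawn out it lies 154 mm from the plate's centre line (44 mm outside the plate's edge), pushed home 130 mm.
- glue_jar: Bystander: white glue jar, 80 mm across, 115 mm high. Origin: near its middle, on its underside.
- filler_tin: Bystander: filler tin with a yellow label, 72 mm across, 100 mm high. Origin: near its middle, on its underside.
- tape_roll: Bystander: roll of brown tape lying flat, 90 mm across, 25 mm high. Origin: near its middle, on its underside.
- screwdriver: Bystander: screwdriver with a red handle, lying. Origin: near its middle.
- glue_gun: Bystander: black and orange hot-glue gun lying on its side, about 150 by 120 by 36 mm. Origin: near its middle, on its underside.

How it is judged:
By the outcome, as a careful person would: the job done as asked, in the order asked, and still so for the second after the job is handed in, with the robot touching nothing.
It also fails if it takes over 54 s, if anything falls off the work surface, if the arm or the gripper's body presses on something with over 40 N, if the wrist force passes 120 N, or if a joint passes its speed limit or range.

## Robot

A 6-joint arm with a two-finger parallel gripper is mounted at the origin on the work surface. World frame = base frame: x ahead of the robot, y to its left, z up, the work surface at z = 0. Lengths are in m, angles in degrees, forces in N, time in s.
With the tool pointing down it reaches from about 0.4 to 0.825 m from the base axis. Payload 7 kg.
Tool frame: the origin (TCP) lies at the very end of the fingers, on their centre line; the grasp point (between the pads) lies 19 mm behind it (ctrl.grip_point_offset is the distance from the TCP to the grasp point, in m); x points along the fingers, z is the direction in which the jaws open and shut, and the axes are right-handed (so a half turn about x gives the same grasp; the last joint's range is limited). The gripper opens to 88 mm and grips with 3 to 60 N. Pads are 19 mm wide; open, the fingers measure 130 mm over their backs; the gripper's body (78 mm by 193 mm) begins 47 mm behind the grasp point.
Start: joints at [-52.764, 20.546, 0.682, 0, -70.136, -16.507], TCP at [0.239, -0.631, 0.227] pointing down, gripper open.
Joint ranges: [-176.03, 176.03], [-82.01, 121.73], [-58.28, 71.71], [-173.87, 95.51], [-174.79, -0.11], [-173.66, 173.66]. Speed limits (degrees/s): [136.94, 136.94, 172.46, 180, 180, 180].

## Interface

Orientations are given as [roll, pitch, yaw] about the fixed x, y, z axes, in that order (R = Rz(yaw) Ry(pitch) Rx(roll)).
In Python, from plant import get_obs, snapshot, calibration, close_job, ctrl gives the robot as it stands.
- The arm moves only by the tool move_arm, never from a script. Its argument "commands" is a list that holds one entry, the list of rows, each a list of 4 numbers: the shift along the tool's x, y, z in cm, then the turn about the tool's x in rad. In form: [[[dx, dy, dz, spin], ...]]. A call has 1 to 8 rows; each row shifts and turns the commanded pose from where the row before left it, along the tool's axes as they then stand; what a row does not reach is not made up. A row lasts 1/10 s, in which the tool goes at most 50 mm and 8.59 degrees, less where a joint would pass 70% of its speed; a pose out of reach is approached as far as the arm can. A call with a gripper value outside its range is refused whole. "jaw" is the finger opening in cm, from 0 to 8.76, set as the call begins (left out, the last holds). The fingers move at their own pace and stop on an object; the grip force is fixed at half the most. Time passes only in rows, so rows that do not move let the fingers close. It gives the time, the measured TCP pose, the force and the opening at its end, in the units of the state.
- get_obs(): the state, without advancing time (a new reading comes with each control period).
- snapshot(name): name is "side" or "top" or "wrist"; returns (picture, depth): 384x512x3 uint8, red, green, blue; 384x512 float32, m along the optical axis (not along the pixel's ray), 0 where there is no reading.
- calibration(name): a dict with "mtx" (3x3 intrinsics, pixels), "k1" (the pictures are not rectified: a ray, as slopes to the right and down, at radius r is drawn at 1 + k1 r^2 times it, then the intrinsics apply), "T" (4x4, takes a point from camera to world coordinates); the wrist camera has in their place "tool_from_camera" (4x4, takes a point from camera to tool coordinates, whose origin is the TCP and whose axes are the tool frame's). Camera axes: x right, y up, looking along -z (the intrinsics and any distortion apply to the point x, -y, -z); pixel columns grow to the right and rows downward; lengths in m; the calibration is good to about 2 mm. A picture is of the moment at which its call begins: read the wrist's pose just before it. calibration takes no time and is no camera call.
- close_job(): hands the job in, once; it reports no verdict.
The state is a dict: "clock": time; "joint_pos": joint angles; "qvel": joint speeds; "tau": joint torques, N m; "tool_pos": TCP position; "orientation": TCP orientation; "force": force on the tool from outside, world axes, zero at the start; "moment": the same for the moment, N m; "opening": finger opening in m.
Only numpy, scipy, OpenCV 4.12 (cv2) and the standard library are available. Lean on these libraries where they do the work, as an engineer would, in place of code of your own. Each camera call takes 0.05 s, during which the arm holds its last target. There are 200 camera calls.

## Working session

There is one attempt and no reset: what is moved stays moved. The work goes in short steps, Python scripts to look and compute and a tool call to move; the robot and the scene stay as the last step left them, time stands still between calls to the robot, and variables do not carry over. Pictures are saved under pics/ and viewed, about 8 in all and at most 12, crops included, and the job is handed in when it is done.

Besides the shell and the picture viewer there is one more tool, called as name(argument=value, ...), one argument or row to a line, values as JSON. move_arm: Moves the arm, as the interface text tells. Its arguments: {"type":"object","properties":{"commands":{"type":"array"},"jaw":{"type":"number"}},"required":["commands"]}

```bash
ls; mkdir -p pics
cat > h.py <<'E'
import numpy as np, cv2
from plant import get_obs, snapshot, calibration, close_job, ctrl
from scipy.spatial.transform import Rotation as R
def toolR(o): return R.from_euler('xyz',o['orientation'],degrees=True).as_matrix()
def camT(name,o=None):
    c=calibration(name)
    if name!='wrist': return c,np.array(c['T'])
    T=np.eye(4);T[:3,:3]=toolR(o);T[:3,3]=o['tool_pos']
    return c,T@np.array(c['tool_from_camera'])
def ray(c,T,uv):
    K=np.array(c['mtx'],float);k=c['k1']
    p=cv2.undistortPoints(np.array(uv,float).reshape(-1,1,2),K,np.array([k,0,0,0.])).reshape(-1,2)
    d=np.c_[p[:,0],-p[:,1],-np.ones(len(p))]@T[:3,:3].T
    return T[:3,3],d
def onplane(c,T,uv,z):
    o,d=ray(c,T,uv); return o+d*((z-o[2])/d[:,2])[:,None]
E
python3 - <<'E'
from h import *
o=get_obs();print({k:np.round(v,3) for k,v in o.items()})
for n in ('top','side'):
    p,d=snapshot(n);cv2.imwrite(f'pics/{n}0.png',p[...,::-1]);np.save(f'{n}0.npy',d)
    print(n,calibration(n))
print(calibration('wrist'))
E
```

```text
pics
{'clock': np.float64(0.0), 'joint_pos': array([-5.2763e+01,  2.0592e+01,  6.3400e-01, -2.0000e-02, -7.0136e+01,
       -1.6509e+01]), 'qvel': array([-0.024, -0.044,  0.004, -0.018,  0.11 ,  0.006]), 'tau': array([-1.0000e-03, -5.8272e+01,  2.9306e+01,  6.9970e+00,  7.0000e-03,
       -0.0000e+00]), 'tool_pos': array([ 0.239, -0.631,  0.226]), 'orientation': array([  5.117,  89.905, 115.839]), 'force': array([-0.213, -0.757,  0.566]), 'moment': array([ 0.025, -0.051, -0.016]), 'opening': np.float64(0.087)}
top {'mtx': array([[407.25100366,   0.        , 263.99517526],
       [  0.        , 407.25100366, 197.61428087],
       [  0.        ,   0.        ,   1.        ]]), 'k1': -0.08585205033970547, 'T': array([[ 1.52271019e-02,  9.88899300e-01, -1.47804973e-01,
         3.09463667e-01],
       [-9.99879070e-01,  1.55268208e-02,  8.74136680e-04,
        -6.95166338e-02],
       [ 3.15937449e-03,  1.47773789e-01,  9.89016140e-01,
         1.39754421e+00],
       [ 0.00000000e+00,  0.00000000e+00,  0.00000000e+00,
         1.00000000e+00]])}
side {'mtx': array([[434.4116006 ,   0.   
[... 256 characters left out ...]
.85638825, -1.38248494],
       [ 0.01626361,  0.8613363 ,  0.50777483,  0.8428929 ],
       [ 0.        ,  0.        ,  0.        ,  1.        ]])}
{'mtx': array([[320.96921816,   0.        , 259.07289498],
       [  0.        , 320.96921816, 196.08751461],
       [  0.        ,   0.        ,   1.        ]]), 'k1': -0.0431203296567349, 'tool_from_camera': array([[ 4.01217227e-04,  2.63343827e-01, -9.64701958e-01,
        -1.58841773e-01],
       [-1.82827983e-04,  9.64702039e-01,  2.63343773e-01,
         7.26099493e-02],
       [ 9.99999903e-01,  7.07164547e-05,  4.35201697e-04,
        -7.89755447e-04],
       [ 0.00000000e+00,  0.00000000e+00,  0.00000000e+00,
         1.00000000e+00]])}
```

View pics/top0.png

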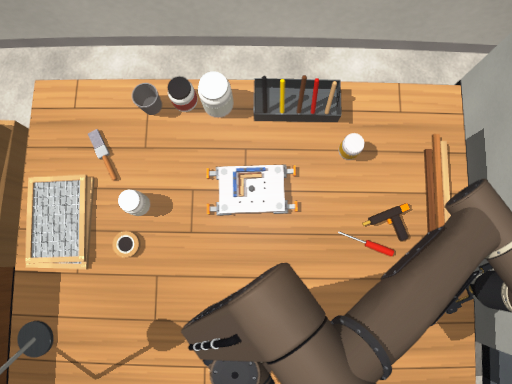

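View pics/side0.png

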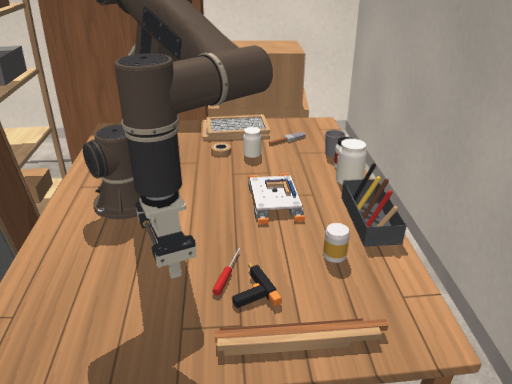

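Top view: plate around px (252,190), heads near (211,172), (208,210), (295,170), (295,208). The nearest bystanders are the jar at (133,202) and the tin at (353,146), both clear of the plate.

```bash
cat > m.py <<'E'
from h import *
import sys
p=cv2.imread('pics/top0.png');c,T=camT('top')
hsv=cv2.cvtColor(p,cv2.COLOR_BGR2HSV)
m=((hsv[...,0]<20)&(hsv[...,1]>170)&(hsv[...,2]>150)).astype(np.uint8)
w=np.zeros_like(m);w[155:225,198:308]=1;m*=w
n,l,s,ce=cv2.connectedComponentsWithStats(m)
for i in range(1,n):
    if s[i,4]>4: print('orange',s[i],ce[i],onplane(c,T,ce[i],.018).round(4))
g=((hsv[...,1]<40)&(hsv[...,2]>150)).astype(np.uint8)*w
n,l,s,ce=cv2.connectedComponentsWithStats(g)
i=1+np.argmax(s[1:,4]);r=cv2.minAreaRect(np.argwhere(l==i)[:,::-1].astype(np.float32))
print('plate',r,onplane(c,T,np.vstack([r[0],cv2.boxPoints(r)]),.038).round(4))
d=np.load('top0.npy');print('depth at plate',d[205,265])
cv2.imwrite('pics/topcrop.png',cv2.resize(p[150:230,190:315],None,fx=6,fy=6,interpolation=cv2.INTER_CUBIC))
E
python3 m.py
```

```text
orange [293 165   3  11  24] [294.25       169.91666667] [[ 0.6143 -0.1741  0.018 ]]
orange [207 168   2  11  17] [207.64705882 172.76470588] [[0.5995 0.1256 0.018 ]]
orange [295 201   3  11  25] [296.04 206.16] [[ 0.4878 -0.1807  0.018 ]]
orange [207 204   3  10  24] [207.79166667 208.41666667] [[0.4753 0.1207 0.018 ]]
plate ((246.86105346679688, 189.23504638671875), (47.79276657104492, 74.96452331542969), 88.23760986328125) [[ 0.5404 -0.0123  0.038 ]
 [ 0.6172  0.1201  0.038 ]
 [ 0.6293 -0.136   0.038 ]
 [ 0.465  -0.1422  0.038 ]
 [ 0.4532  0.1093  0.038 ]]
depth at plate 1.3730392
```

View pics/topcrop.png

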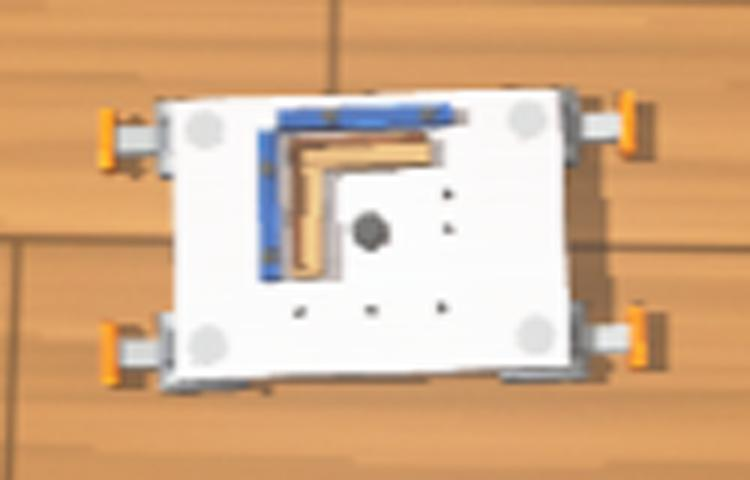

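Run:
```python
from h import *
c,T=camT('top')
uv=np.array([(205,130),(527,118),(208,345),(536,334),(370,231)])/6+[190-.42,150-.42]
P=onplane(c,T,uv,.038);P[4]=onplane(c,T,uv[4:],.046)[0]
print(P.round(4),P[:4].mean(0))
o=get_obs();Rt=toolR(o);print(Rt.round(3))
ctr=np.array([.544,-.027]);
print('dirs tool for shift to centre z .2', Rt.T@(np.r_[ctr,.2]-o['tool_pos'])*100)
# spin so tool z is along plate x (yaw .045)
for ax in(1,2): print(ax,np.degrees(np.arctan2(Rt[1,ax],Rt[0,ax])))
print(ctrl.grip_point_offset,[a for a in dir(ctrl) if a[0]!='_'])
```

```text
[[ 0.6014  0.068   0.038 ]
 [ 0.6112 -0.115   0.038 ]
 [ 0.4783  0.0626  0.038 ]
 [ 0.4875 -0.1213  0.038 ]
 [ 0.5432 -0.0273  0.046 ]] [ 0.5446146  -0.02646142  0.038     ]
[[-0.001 -0.935 -0.354]
 [ 0.001 -0.354  0.935]
 [-1.     0.     0.001]]
dirs tool for shift to centre z .2 [  2.63184964 -49.92209778  45.67677964]
1 -159.27596320165665
2 110.7240221946247
0.0188 ['PlanningError', 'grip_point_offset']
```

move_arm(
  commands=[
    [[0,0,0,-0.08],[0,0,0,-0.14],[0,0,0,-0.145],[0,0,0,-0.145],[0,0,0,-0.145],[0,0,0,-0.145],[0,0,0,-0.145],[0,0,0,-0.145]],
  ],
  jaw=0,
)

```text
clock: 0.9
tool_pos: [0.2388, -0.631, 0.226]
orientation: [-59.3, 89.9, 114.2]
force: [0.0, -0.6, 0.5]
opening: 0.0291
```

move_arm(
  commands=[
    [[0,0,0,-0.11],[0,0,0,-0.058],[0,0,0,0]],
  ],
)

```text
clock: 1.2
tool_pos: [0.2388, -0.631, 0.226]
orientation: [-67.8, 89.9, 115.1]
force: [-0.9, -0.2, -0.9]
opening: 0.005
```

```bash
cat >> h.py <<'E'
def plate(): # centre, yaw
    return np.array([.5444,-.0268]),.049
def pw(x,y,z): # plate mm -> world
    c,a=plate();Q=np.array([[np.cos(a),-np.sin(a)],[np.sin(a),np.cos(a)]])
    return np.r_[c+Q@np.array([x,y])/1000,z]
def to(P):
    o=get_obs();Rt=toolR(o);return (Rt.T@(P-o['tool_pos'])*100).round(2)
def st():
    o=get_obs();print('t',round(float(o['clock']),2),'pos',o['tool_pos'].round(4),'rpy',o['orientation'].round(1),'F',o['force'].round(1),'j',o['joint_pos'].round(0),'op',round(float(o['opening']),4))
    Rt=toolR(o);print('yaw of z',np.degrees(np.arctan2(Rt[1,2],Rt[0,2])).round(2),'x ax',Rt[:,0].round(3))
E
python3 -c "
from h import *
st();print(to(pw(0,0,.22)))"
```

```text
t 1.2 pos [ 0.2388 -0.631   0.226 ] rpy [-67.8  89.9 115.1] F [-0.9 -0.2 -0.9] j [-53.  21.   1.  -0. -70.  56.] op 0.005
yaw of z -177.15 x ax [-0.     0.001 -1.   ]
[  0.64 -58.83 -33.52]
```

move_arm(
  commands=[
    [[0,-1.5,-0.9,0],[0,-3.2,-1.8,0],[0,-4,-2.3,0],[0,-4.2,-2.4,0],[0,-4.2,-2.4,0],[0,-4.2,-2.4,0],[0,-4.2,-2.4,0],[0,-4.2,-2.4,0]],
  ],
)

```text
clock: 2.0
tool_pos: [0.3945, -0.3239, 0.2267]
orientation: [175.8, 90.0, -1.5]
force: [1.9, -1.0, 0.3]
opening: 0.0004
```

move_arm(
  commands=[
    [[0,-4.2,-2.4,0],[0,-4.2,-2.4,0],[0,-4.2,-2.4,0],[0,-4.2,-2.4,0],[0,-4,-2.3,0],[0,-3.5,-2,0],[0,-3,-1.6,0],[0,0,0,0]],
  ],
)

```text
clock: 2.8
tool_pos: [0.5367, -0.0425, 0.2262]
orientation: [-124.8, 90.0, 58.1]
force: [-0.3, 0.4, -0.0]
opening: 0.0006
```

Run:
```python
from h import *
st();print(to(pw(0,0,.22)))
o=get_obs();p,d=snapshot('wrist');cv2.imwrite('pics/w1.png',p[...,::-1])
c,T=camT('wrist',o);K=np.array(c['mtx'])
hsv=cv2.cvtColor(p,cv2.COLOR_RGB2HSV)
m=((hsv[...,0]<20)&(hsv[...,1]>170)&(hsv[...,2]>150)).astype(np.uint8)
n,l,s,ce=cv2.connectedComponentsWithStats(m)
for i in range(1,n):
    if s[i,4]>60: print(s[i],onplane(c,T,ce[i],.018).round(4))
```

```text
t 2.8 pos [ 0.5367 -0.0425  0.2262] rpy [-124.8   90.    58.1] F [-0.3  0.4 -0. ] j [ 16.   8. -17.  -0. -66. -13.] op 0.0006
yaw of z -177.09 x ax [ 0.  0. -1.]
[ 0.62 -1.53 -0.85]
[177  42  34  10 290] [[ 0.6117 -0.1763  0.018 ]]
[295  42  35  10 289] [[ 0.486  -0.1817  0.018 ]]
```

View pics/w1.png

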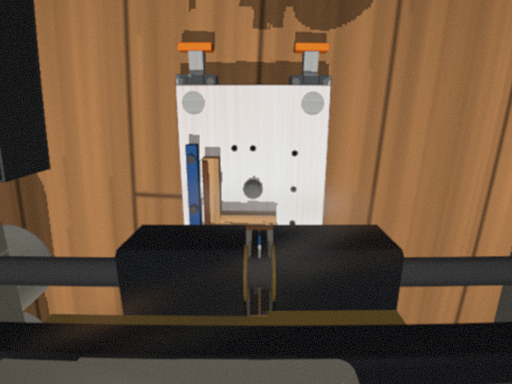

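Wrist view: marks at about (194,103) and (313,103), bolt head at (253,189). Two heads at the top agree with the top-camera estimate to ~2 mm.

Run:
```python
from h import *
o=get_obs();c,T=camT('wrist',o)
print(onplane(c,T,[(193.5,103),(313,103)],.038).round(4),onplane(c,T,[(253,189)],.046).round(4))
print('model',pw(62,-92,.038),pw(-62,-92,.038),pw(0,0,.046), pw(62,-150,.018),pw(-62,-150,.018))
for q in((62,-92),(-62,-92),(-62,92),(62,92)): print(q,to(pw(*q,.06)))
```

```text
[[ 0.6065 -0.1187  0.038 ]
 [ 0.4819 -0.1249  0.038 ]] [[ 0.5402 -0.0313  0.046 ]]
model [ 0.61083178 -0.11565279  0.038     ] [ 0.48698061 -0.12172636  0.038     ] [ 0.5444 -0.0268  0.046 ] [ 0.61367264 -0.17358318  0.018     ] [ 0.48982148 -0.17965675  0.018     ]
(62, -92) [16.61  7.54 -7.15]
(-62, -92) [16.62  7.53  5.25]
(-62, 92) [ 16.62 -10.87   5.22]
(62, 92) [ 16.61 -10.86  -7.18]
```

```bash
sed -i 's/\[.5444,-.0268\]),.049/[.5423,-.0286]),.0495/' h.py; python3 -c "
from h import *
print(to(pw(62,-92,.044)))"
```

```text
[18.21  7.71 -6.94]
```

move_arm(
  commands=[
    [[1.5,0.9,-0.9,0],[3.5,1.8,-1.6,0],[4.2,1.8,-1.6,0],[4.2,1.7,-1.5,0],[3,1.0,-0.9,0],[1.2,0.5,-0.45,0],[0.5,0,0,0],[0,0,0,0]],
  ],
)

```text
clock: 3.65
tool_pos: [0.6085, -0.1199, 0.0457]
orientation: [19.6, 90.0, -157.6]
force: [-0.7, 0.6, 0.3]
opening: 0.0003
```

```bash
python3 -c "
from h import *
st();print(to(pw(62,-92,.038)))"
```

```text
t 3.65 pos [ 0.6085 -0.1199  0.0457] rpy [  19.6   90.  -157.6] F [-0.7  0.6  0.3] j [  7.  25. -19.   0. -46.  -4.] op 0.0003
yaw of z -177.24 x ax [-0. -0. -1.]
[ 0.77 -0.25 -0.04]
```

Now press slowly, watching height and force.

move_arm(
  commands=[
    [[0.2,-0.1,0,0],[0.2,0,0,0],[0.15,0,0,0],[0.1,0,0,0],[0.1,0,0,0],[0.1,0,0,0],[0,0,0,0],[0,0,0,0]],
  ],
)

```text
clock: 4.45
tool_pos: [0.609, -0.1184, 0.0377]
orientation: [179.5, 90.0, 2.3]
force: [-1.9, 2.2, 5.5]
opening: 0.0003
```

move_arm(
  commands=[
    [[0.05,0,0,0],[0.05,0,0,0],[0.05,0,0,0],[0,0,0,0],[0,0,0,0]],
  ],
)

```text
clock: 4.95
tool_pos: [0.6093, -0.1182, 0.0372]
orientation: [177.6, 89.9, 0.4]
force: [-3.5, 2.7, 13.1]
opening: 0.0002
```

Far right is firm (13 N at z = 37.2 mm). Next, near right.

move_arm(
  commands=[
    [[-0.6,0,0,0],[-1,0,0.8,0],[0,0,3,0],[0,0,3.5,0],[0,0,3.2,0],[0.5,0,1.4,0],[0.5,0,0.5,0],[0,0,0,0]],
  ],
)

```text
clock: 5.75
tool_pos: [0.4843, -0.1247, 0.0415]
orientation: [-4.7, 90.0, 178.1]
force: [0.0, 0.2, 0.2]
opening: 0.0005
```

move_arm(
  commands=[
    [[0.2,0,0,0],[0.15,0,0,0],[0.1,0,0,0],[0.1,0,0,0],[0.1,0,0,0],[0.1,0,0,0],[0,0,0,0],[0,0,0,0]],
  ],
)

```text
clock: 6.55
tool_pos: [0.4869, -0.1252, 0.0365]
orientation: [155.0, 89.8, -22.1]
force: [-6.3, -0.8, 26.5]
opening: 0.0004
```

```bash
python3 -c "
from h import *
st();print(to(pw(-62,-92,.038)))"
```

```text
t 6.55 pos [ 0.4869 -0.1252  0.0365] rpy [155.   89.8 -22.1] F [-6.3 -0.8 26.5] j [  8.  17. -35.   0. -39.  -5.] op 0.0004
yaw of z -177.09 x ax [ 0.003 -0.001 -1.   ]
[-0.16 -0.17  0.19]
```

Near right is firm as well (26 N at z = 36.5 mm). Next near left, with a clear lift.

move_arm(
  commands=[
    [[-1,0,0,0],[-2,0,0,0],[-1.2,-1.5,0,0],[0,-3.5,0,0],[0,-4.5,0,0],[0,-4.5,0,0],[0,-3.3,0,0],[0,-1.2,0.1,0]],
  ],
)

```text
clock: 7.35
tool_pos: [0.4753, 0.063, 0.0762]
orientation: [-154.6, 90.0, 28.4]
force: [0.2, -0.2, 0.3]
opening: 0.0006
```

move_arm(
  commands=[
    [[0.8,0,0,0],[1.2,0,0,0],[0.6,0,0,0],[0,0,0,0]],
  ],
)

```text
clock: 7.75
tool_pos: [0.4741, 0.0589, 0.0489]
orientation: [24.7, 89.8, -152.5]
force: [-0.3, 0.3, 0.3]
opening: 0.0005
```

```bash
python3 -c "
from h import *
st();print(to(pw(-62,92,.038)))"
```

```text
t 7.75 pos [0.4741 0.0589 0.0489] rpy [  24.7   89.8 -152.5] F [-0.3  0.3  0.3] j [ 31.  14. -37.  -0. -40. -28.] op 0.0005
yaw of z -177.26 x ax [-0.002 -0.001 -1.   ]
[ 1.09 -0.12 -0.18]
```

move_arm(
  commands=[
    [[0.5,-0.1,-0.15,0],[0.4,0,0,0],[0.15,0,0,0],[0.1,0,0,0],[0.1,0,0,0],[0.1,0,0,0],[0,0,0,0],[0,0,0,0]],
  ],
)

```text
clock: 8.55
tool_pos: [0.4767, 0.0614, 0.0374]
orientation: [-163.5, 89.9, 19.3]
force: [-2.9, -0.1, 9.2]
opening: 0.0006
```

Near left is firm (9 N at 37.4 mm). That leaves far left.

move_arm(
  commands=[
    [[-0.8,0,0,0],[-1.2,0,-0.8,0],[0,0,-3,0],[0,0,-3.5,0],[0,0,-3.2,0],[0.5,0,-1.4,0],[0.4,0,-0.5,0],[0,0,0,0]],
  ],
)

```text
clock: 9.35
tool_pos: [0.5992, 0.0669, 0.0465]
orientation: [12.7, 89.9, -164.6]
force: [-0.9, 0.5, -0.6]
opening: 0.0008
```

```bash
python3 -c "
from h import *
st();print(to(pw(62,92,.038)))"
```

```text
t 9.35 pos [0.5992 0.0669 0.0465] rpy [  12.7   89.9 -164.6] F [-0.9  0.5 -0.6] j [ 25.  24. -21.  -0. -46. -22.] op 0.0008
yaw of z -177.23 x ax [-0.002 -0.001 -1.   ]
[ 0.85  0.05 -0.05]
```

move_arm(
  commands=[
    [[0.3,0,0,0],[0.2,0,0,0],[0.2,0,0,0],[0.1,0,0,0],[0.1,0,0,0],[0,0,0,0],[0,0,0,0]],
  ],
)

```text
clock: 10.05
tool_pos: [0.6001, 0.0672, 0.0386]
orientation: [174.8, 90.0, -2.4]
force: [-0.3, 1.0, -0.1]
opening: 0.0005
```

move_arm(
  commands=[
    [[0.1,0,0,0],[0.1,0,0,0],[0.1,0,0,0],[0.1,0,0,0],[0.1,0,0,0],[0,0,0,0],[0,0,0,0]],
  ],
)

```text
clock: 10.75
tool_pos: [0.6005, 0.0673, 0.034]
orientation: [-175.5, 90.0, 7.3]
force: [0.1, 0.2, 4.2]
opening: 0.0006
```

move_arm(
  commands=[
    [[0.1,0,0,0],[0.1,0,0,0],[0,0,0,0],[0,0,0,0]],
  ],
)

```text
clock: 11.15
tool_pos: [0.601, 0.0671, 0.0332]
orientation: [174.5, 89.9, -2.7]
force: [-2.5, -0.6, 13.9]
opening: -0.0
```

Far left dips about 4 mm (z = 34.0 mm at 4 N, stops at 33.2 mm with 14 N), so it is the loose corner. I'll lift, go outboard of its shim head and come down.

move_arm(
  commands=[
    [[-0.8,0,0,0],[-1.8,0,0,0],[-1,-1.5,0,0],[0,-3,0,0],[0,-3,0,0],[0,-1.5,0,0],[0,-0.6,0,0],[0,0,0,0]],
  ],
)

```text
clock: 11.95
tool_pos: [0.5951, 0.1638, 0.0673]
orientation: [19.9, 90.0, -157.2]
force: [0.2, -0.2, -0.5]
opening: -0.0001
```

Run:
```python
from h import *
st();print(to(pw(62,188,.009)))
o=get_obs();p,d=snapshot('top');cv2.imwrite('pics/t2.png',cv2.resize(p[140:240,190:315,::-1],None,fx=6,fy=6,interpolation=cv2.INTER_CUBIC))
p,d=snapshot('wrist');cv2.imwrite('pics/w2.png',p[...,::-1])
```

```text
t 11.95 pos [0.5951 0.1638 0.0673] rpy [  19.9   90.  -157.2] F [ 0.2 -0.2 -0.5] j [ 33.  23. -18.  -0. -49. -31.] op -0.0001
yaw of z -177.13 x ax [-0.001 -0.    -1.   ]
[5.83 0.15 0.02]
```

View pics/w2.png

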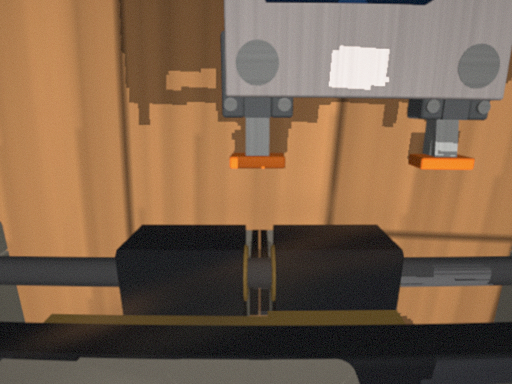

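The head is at px (258,160), in line with the fingers (col 260), and the fingers are well outboard of it. Descend.

move_arm(
  commands=[
    [[1,0,0,0],[1.8,0,0,0],[1.8,0,0,0],[0.8,0,0,0],[0.4,0,0,0],[0,0.5,0,0],[0,0.5,0,0],[0,0,0,0]],
  ],
)

```text
clock: 12.85
tool_pos: [0.5963, 0.1526, 0.0103]
orientation: [-152.9, 89.9, 29.9]
force: [0.2, -0.4, -0.1]
opening: 0.0007
```

```bash
python3 -c "
from h import *
st();print(to(pw(62,163.5,.008)),to(pw(62,139.5,.008)))"
```

```text
t 12.85 pos [0.5963 0.1526 0.0103] rpy [-152.9   89.9   29.9] F [ 0.2 -0.4 -0.1] j [ 33.  27. -21.   0. -42. -30.] op 0.0007
yaw of z -177.23 x ax [ 0.001  0.    -1.   ]
[0.23 1.48 0.09] [0.23 3.88 0.08]
```

move_arm(
  commands=[
    [[0.1,0.5,0,0],[0,0.5,0,0],[0,0.4,0,0],[0,0.4,0,0],[0,0.4,0,0],[0,0.3,0,0],[0,0.3,0,0],[0,0,0,0]],
  ],
)

```text
clock: 13.65
tool_pos: [0.5974, 0.1247, 0.0086]
orientation: [125.4, 90.0, -51.8]
force: [-0.3, 1.9, 1.3]
opening: 0.0002
```

move_arm(
  commands=[
    [[0,0.3,0,0],[0,0.3,0,0],[0,0.3,0,0],[0,0.2,0,0],[0,0,0,0]],
  ],
)

```text
clock: 14.15
tool_pos: [0.5979, 0.1163, 0.0087]
orientation: [-114.0, 89.8, 68.8]
force: [-5.0, 15.1, 1.7]
opening: 0.0004
```

```bash
python3 -c "
from h import *
st();print(to(pw(62,139.5,.008)))"
```

```text
t 14.15 pos [0.5979 0.1163 0.0087] rpy [-114.    89.8   68.8] F [-5.  15.1  1.7] j [ 29.  27. -22.  -0. -41. -26.] op 0.0004
yaw of z -177.21 x ax [ 0.001  0.003 -1.   ]
[0.07 0.24 0.07]
```

move_arm(
  commands=[
    [[0,0.15,0,0],[0,0.15,0,0],[0,0,0,0],[0,0,0,0]],
  ],
)

```text
clock: 14.55
tool_pos: [0.598, 0.116, 0.0087]
orientation: [-113.2, 89.7, 69.7]
force: [-10.1, 28.8, 2.4]
opening: 0.0003
```

```bash
python3 -c "
from h import *
st();print(to(pw(62,139.5,.008)))"
```

```text
t 14.55 pos [0.598  0.116  0.0087] rpy [-113.2   89.7   69.7] F [-10.1  28.8   2.4] j [ 29.  27. -22.  -0. -41. -26.] op 0.0003
yaw of z -177.17 x ax [ 0.002  0.006 -1.   ]
[0.07 0.22 0.08]
```

It stopped hard: 29 N with only 0.3 mm of travel since 15 N. Back off, lift and look.

move_arm(
  commands=[
    [[0,-0.8,0,0],[0,-1.5,0,0],[0,-2,0,0],[-1,-0.8,0,0],[-2.5,0,0,0],[-2.5,0,0,0],[-1,0,0,0],[0,0,0,0]],
  ],
)

```text
clock: 15.35
tool_pos: [0.5964, 0.1623, 0.0804]
orientation: [-157.7, 89.8, 25.1]
force: [0.1, -0.8, -0.1]
opening: 0.0003
```

Run:
```python
from h import *
st();print(to(pw(62,92,.075)))
o=get_obs();p,d=snapshot('wrist');cv2.imwrite('pics/w3.png',p[...,::-1])
c,T=camT('wrist',o)
hsv=cv2.cvtColor(p,cv2.COLOR_RGB2HSV)
m=((hsv[...,0]<20)&(hsv[...,1]>170)&(hsv[...,2]>130)).astype(np.uint8)
n,l,s,ce=cv2.connectedComponentsWithStats(m)
for i in range(1,n):
    if s[i,4]>60: print(s[i],onplane(c,T,ce[i],.018).round(4))
```

```text
t 15.35 pos [0.5964 0.1623 0.0804] rpy [-157.7   89.8   25.1] F [ 0.1 -0.8 -0.1] j [ 33.  22. -17.   0. -50. -31.] op 0.0003
yaw of z -177.2 x ax [ 0.003  0.001 -1.   ]
[0.53 9.6  0.15]
[233 118  54  13 600] [[0.598  0.1001 0.018 ]]
[412 154  53  14 592] [[0.471  0.1187 0.018 ]]
```

View pics/w3.png

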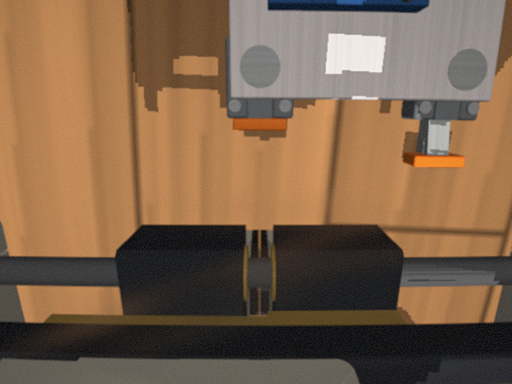

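The pushed head (258,123) lies flush on its mount, while its neighbour at (434,158) is still drawn out. Now the check press on far left.

move_arm(
  commands=[
    [[0,1,0,0],[0,2.5,0.1,0],[0,3,0,0],[0,2,0,0],[0.8,1,0,0],[1.5,0,0,0],[0.9,0,0,0],[0,0,0,0]],
  ],
)

```text
clock: 16.2
tool_pos: [0.5976, 0.0666, 0.0442]
orientation: [17.5, 89.8, -159.7]
force: [-0.5, 0.2, -0.0]
opening: 0.0004
```

```bash
python3 -c "
from h import *
st();print(to(pw(62,92,.038)))"
```

```text
t 16.2 pos [0.5976 0.0666 0.0442] rpy [  17.5   89.8 -159.7] F [-0.5  0.2 -0. ] j [ 25.  24. -21.  -0. -45. -22.] op 0.0004
yaw of z -177.21 x ax [-0.004 -0.001 -1.   ]
[ 0.61  0.03 -0.2 ]
```

move_arm(
  commands=[
    [[0.3,0,0,0],[0.2,0,0,0],[0.2,0,0,0],[0.1,0,0,0],[0.1,0,0,0],[0.1,0,0,0],[0,0,0,0],[0,0,0,0]],
  ],
)

```text
clock: 17.0
tool_pos: [0.5997, 0.0672, 0.0376]
orientation: [-177.6, 89.9, 5.3]
force: [-1.6, -1.2, 6.6]
opening: 0.0006
```

Firm at 6.6 N already. Press harder for a moment, then hold.

move_arm(
  commands=[
    [[0.1,0,0,0],[0.1,0,0,0],[0.05,0,0,0],[0,0,0,0],[0,0,0,0],[0,0,0,0],[0,0,0,0],[0,0,0,0]],
  ],
)

```text
clock: 17.8
tool_pos: [0.6003, 0.067, 0.0368]
orientation: [174.9, 89.8, -2.2]
force: [-4.1, -3.1, 18.5]
opening: 0.0006
```

move_arm(
  commands=[
    [[0,0,0,0],[-0.5,0,0,0],[-1,0,0,0],[-2.5,0,0,0],[-4,0,0,0],[-4,0,0,0],[-2.5,0,0,0],[-1,0,0,0]],
  ],
)

```text
clock: 18.6
tool_pos: [0.6004, 0.0676, 0.1929]
orientation: [-164.5, 89.7, 18.4]
force: [-0.7, -0.2, 0.5]
opening: 0.0003
```

move_arm(
  commands=[
    [[0,-2,0,0],[0,-4,0,0],[0,-4,0,0],[0,-4,0,0],[0,-4,0,0],[0,-2,0,0],[0,0,0,0],[0,0,0,0]],
  ],
)

```text
clock: 19.4
tool_pos: [0.5888, 0.2669, 0.1883]
orientation: [31.7, 89.9, -145.5]
force: [-0.2, -0.8, -1.2]
opening: 0.0004
```

```bash
python3 - <<'E'
from h import *
st()
p,d=snapshot('top');cv2.imwrite('pics/t3.png',p[...,::-1])
cv2.imwrite('pics/t3c.png',cv2.resize(p[140:240,190:315,::-1],None,fx=6,fy=6,interpolation=cv2.INTER_CUBIC))
E
sed 's/top0.png/t3.png/' m.py | python3 - | grep orange
```

```text
t 19.4 pos [0.5888 0.2669 0.1883] rpy [  31.7   89.9 -145.5] F [-0.2 -0.8 -1.2] j [ 42.  19.  -6.  -0. -65. -39.] op 0.0004
yaw of z -177.15 x ax [-0.001 -0.001 -1.   ]
orange [293 165   3  11  26] [294.19230769 170.19230769] [[ 0.6133 -0.1739  0.018 ]]
orange [213 168   3  11  25] [213.84 173.08] [[0.5987 0.1041 0.018 ]]
orange [294 201   4  11  25] [295.92 205.4 ] [[ 0.4904 -0.1803  0.018 ]]
orange [207 204   3  11  23] [207.91304348 208.65217391] [[0.4745 0.1202 0.018 ]]
```

View pics/t3.png

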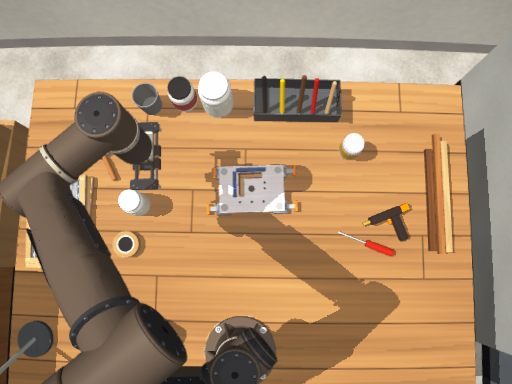

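The frame corner and all bystanders are where they were, only the far-left head has moved, and the arm is clear (TCP at z = 0.19). Handing in.

```bash
python3 -c "
from plant import close_job
print(close_job())"
```

```text
the job is handed in; nothing more can be done
None
```

I found the loose corner, far left, pushed its shim home, and a check press showed it no longer dips. I handed the job in at about 19.4 s; no verdict is reported.

**Presses:** All four corners were pressed. Far right, near right and near left were firm, at 36.5–37.4 mm under 9–26 N. Far left dipped to 34.0 mm at 4 N and stopped at 33.2 mm at 14 N.

**Shim:** I pushed the far-left shim until it stopped hard, at 29 N with only 0.3 mm of travel since 15 N. The wrist picture shows its head flush against the mount.

**Check press:** The far-left corner held at 36.8 mm under 18.5 N, so it is firm.

**Last picture:** The other three shim heads moved by no more than the measuring noise (within 3 mm). The frame corner and the other things on the bench look unmoved, and the arm is clear.

**Disagreements:**
- The top and wrist cameras placed the plate about 5 mm apart, so I used the mean.
- The shim stopped about 2 mm before the position I had worked out. That is within this error, and the picture confirmed it was home.
- The top camera put the far-left head's travel at 21.5 mm rather than 24 mm, from a blob only 2–3 pixels wide. I relied on the hard stop and the wrist picture instead.

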